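# Find the chair foot with the clear socket by a plug gauge, sort out the choked ones

### The arm

A 7-joint arm with a two-finger parallel gripper is mounted at the origin on the work surface. World frame = base frame: x ahead of the robot, y to its left, z up, the work surface at z = 0. Lengths are in m, angles in rad, forces in N, time in s.
With the tool pointing down it reaches from about 0.425 to 0.875 m from the base axis. Payload 4.7 kg.
Tool frame: the origin (TCP) lies midway between the tips of the shut fingers; the grasp point (between the pads) lies 19 mm behind it; z points along the fingers, x is the direction in which the jaws open and shut, and the axes are right-handed (so a half turn about z gives the same grasp; the last joint's range is limited). The gripper opens to 87 mm and grips with 3 to 60 N. Pads are 19 mm wide; open, the fingers measure 117 mm over their backs; the gripper's body (75 mm by 190 mm) begins 51 mm behind the grasp point.
Start: joints at [-1.258, 0.321, -0.07, 1.45, 0.023, 1.371, -0.057], TCP at [0.191, 0.621, 0.223] pointing down, gripper open.
Joint ranges: [-2.86, 2.86], [-0.3, 2.09], [-1.38, 1.24], [0.06, 2.45], [-1.56, 4.7], [0.09, 2.05], [-2.69, 2.69]. Speed limits (rad/s): [2.57, 2.57, 3.14, 3.14, 3.14, 3.14, 3.14].

### API

Orientations are given as a unit quaternion [w, x, y, z].
In Python, from bench import robot gives the robot as it stands.
- The arm moves only by the shell command python3 -m creep 'ROWS' [FORCE]. ROWS is JSON, a list of rows, each a list of 7 numbers: the shift along the tool's x, y, z in m, then the turn, a rotation vector about the tool's x, y, z in degrees, then the closure, from 0 (fully open) to 1 (shut). A call has 1 to 5 rows; each row shifts and turns the commanded pose from where the row before left it, along the tool's axes as they then stand; what a row does not reach is not made up. A row lasts 1/10 s, in which the tool goes at most 50 mm and 8.59 degrees, less where a joint would pass 70% of its speed; a pose out of reach is approached as far as the arm can. A call is refused whole if a number of a shift passes 0.05 or a number of a turn 8.59, either way. A call with a gripper value outside its range is refused whole. The fingers move at their own pace and stop on an object; FORCE is the grip in N (left out, the last holds). Time passes only in rows, so rows that do not move let the fingers close. It gives the time, the measured TCP pose, the force and the opening at its end, in the units of the state.
- robot.read_state(): the state, without advancing time (a new reading comes with each control period).
- robot.read_camera(name): name is "side" or "top"; returns a dict with "image" (400x640x3 uint8, blue, green, red), "z_map" (400x640 float32, m along the optical axis (not along the pixel's ray), 0 where there is no reading), "mtx" (3x3 intrinsics, pixels), "T" (4x4, takes a point from camera to world coordinates). Camera axes: x right, y down, z forward; pixel columns grow to the right and rows downward; lengths in m; the calibration is good to about 2 mm. A picture is of the moment at which its call begins.
- robot.hand_in(): hands the job in, once; it reports no verdict.
The state is a dict: "time_s": time; "joint_pos": joint angles; "qvel": joint speeds; "tau": joint torques, N m; "ee_pos": TCP position; "tool_rot": TCP orientation; "contact_force": force on the tool from outside, world axes, zero at the start; "moment": the same for the moment, N m; "grip_width": finger opening in m.
Only numpy, scipy, OpenCV 4.12 (cv2) and the standard library are available. Lean on these libraries where they do the work, as an engineer would, in place of code of your own. Each camera call takes 0.05 s, during which the arm holds its last target.

### The job

Only one of the three wooden chair feet in the rack has its dowel socket cleared of old glue to full depth; find it by gently trying the steel plug gauge in the sockets, and never force the gauge where it is refused. Leave the gauge standing fully home in the good foot, in its place in the rack, and put the other two feet down gently, standing upright, in the grey rework tray. Leave the tape roll, the sanding block and the jar where they are.

Things in the scene. Friction and masses are not known exactly. Their poses are not given: they have to be found in the camera images.
- gauge_grip (a point): the plug gauge, a metal tool 91 mm long, 140 g, upright in its stand, pin down. Its handle is a hexagonal bar 16 mm across flats, 60 mm long. This point is on its axis in the handle: 64 mm above the tip of the pin, 33 mm above the collar's top, 27 mm below the top of the handle; z up along the axis, x square to a pair of flats (the others 60 and 120 degrees on).
- gauge_tip (a point): centre of the end face of the gauge's round pin, on its axis; z up to the handle. The pin is 16 mm across and 26 mm long, its tip tapered (12.4 mm across at the end, full width after 2.5 mm); above it a collar 25 mm across and 5 mm thick, then the handle.
- stand: gauge stand, fixed: a pale wooden block 62 x 62 mm, 36 mm high, with a hole 17.5 mm across in the middle of its top, 30 mm deep; the gauge's collar rests on its top. Origin at the centre of its underside
- rack: holding rack, fixed: a plywood board 80 mm (x) by 270 mm (y), 18 mm thick, with three round pockets 47.5 mm across and 10 mm deep, 90 mm apart in a row along its y axis, each with a foam pad on its floor (a foot sinks about 1 mm for each 7 N pressed on it, 6 mm at most), in which the feet stand with about 2 mm of play. Origin at the centre of its underside
- foot_a_mid (a point): one of three alike dark wooden chair feet, upright in the rack: a square block 44 x 44 x 40 mm on a turned round bun (44 mm across, 30 mm high), 70 mm high in all, about 130 g. This point is its centre, 35 mm above its underside; z up, x and y square to the sides of the block. Which foot has the clear socket differs every time and does not show from outside.
- foot_b_mid (a point): another of three alike dark wooden chair feet, upright in the rack: a square block 44 x 44 x 40 mm on a turned round bun (44 mm across, 30 mm high), 70 mm high in all, about 130 g. This point is its centre, 35 mm above its underside; z up, x and y square to the sides of the block. Which foot has the clear socket differs every time and does not show from outside.
- foot_c_mid (a point): the third of three alike dark wooden chair feet, upright in the rack: a square block 44 x 44 x 40 mm on a turned round bun (44 mm across, 30 mm high), 70 mm high in all, about 130 g. This point is its centre, 35 mm above its underside; z up, x and y square to the sides of the block. Which foot has the clear socket differs every time and does not show from outside.
- foot_a_mouth (a point): centre of the socket's mouth in the top face of the foot of foot_a_mid; z up. A round hole 17.5 mm across, 30 mm deep. In the one clear foot the pin goes in until the gauge's collar rests on the top face (26 mm); in the other two a hard ring of old glue stops the pin 14 mm deep, the collar 12 mm above the top face.
- foot_b_mouth (a point): centre of the socket's mouth in the top face of the foot of foot_b_mid; z up. A round hole 17.5 mm across, 30 mm deep. In the one clear foot the pin goes in until the gauge's collar rests on the top face (26 mm); in the other two a hard ring of old glue stops the pin 14 mm deep, the collar 12 mm above the top face.
- foot_c_mouth (a point): centre of the socket's mouth in the top face of the foot of foot_c_mid; z up. A round hole 17.5 mm across, 30 mm deep. In the one clear foot the pin goes in until the gauge's collar rests on the top face (26 mm); in the other two a hard ring of old glue stops the pin 14 mm deep, the collar 12 mm above the top face.
- tray_in (a point): centre of the inner floor of the rework tray, a fixed grey open tray: inside 205 mm (x) by 130 mm (y), floor 5 mm above the table, walls 5 mm thick, 26 mm high above the table; z up
- tape_roll_mid (a point): bystander: centre of a yellow tape roll lying flat, 96 mm across, 24 mm high
- sanding_block_mid (a point): bystander: centre of a grey sanding block 70 x 50 mm, 26 mm high
- filler_jar_mid (a point): bystander: centre of a small white jar with a blue lid, 42 mm across, 36 mm high
Not all that is in view belongs to the job. Leave any blue look-alike of the part that bears foot_b_mid alone. Leave any yellow look-alike of the part that bears gauge_grip alone.

How it is judged:
On the way:
1. the gauge stands fully home in the socket of a foot, pin at least 23.5 mm deep (((z of gauge_tip in the frame of foot_a_mouth below -0.0235 m and horizontal distance between gauge_tip and foot_a_mouth below 0.004 m and angle between gauge_tip's own z axis and vertical below 0.12 rad) or (z of gauge_tip in the frame of foot_b_mouth below -0.0235 m and horizontal distance between gauge_tip and foot_b_mouth below 0.004 m and angle between gauge_tip's own z axis and vertical below 0.12 rad) or (z of gauge_tip in the frame of foot_c_mouth below -0.0235 m and horizontal distance between gauge_tip and foot_c_mouth below 0.004 m and angle between gauge_tip's own z axis and vertical below 0.12 rad))), for 0.2 s.
At the end, for the whole second after the job is handed in: the gauge stands let go, upright and fully home (pin at least 23.5 mm deep) in one foot, which stands within 8 mm of its starting place in the rack; the other two feet stand upright (within 7 degrees) on the floor of the rework tray; all at rest (((z of gauge_tip in the frame of foot_a_mouth below -0.0235 m and horizontal distance between gauge_tip and foot_a_mouth below 0.004 m and angle between each of gauge_tip, foot_a_mid, foot_b_mid, foot_c_mid's own z axis and vertical below 0.12 rad and distance of foot_a_mid from where it was at the start of the episode below 0.008 m and x of foot_b_mid in the frame of tray_in between -0.095 and 0.095 m and y of foot_b_mid in the frame of tray_in between -0.058 and 0.058 m and z of foot_b_mid in the frame of tray_in between 0.03 and 0.04 m and linear speed of each of foot_b, foot_c below 0.02 m/s and x of foot_c_mid in the frame of tray_in between -0.095 and 0.095 m and y of foot_c_mid in the frame of tray_in between -0.058 and 0.058 m and z of foot_c_mid in the frame of tray_in between 0.03 and 0.04 m) or (z of gauge_tip in the frame of foot_b_mouth below -0.0235 m and horizontal distance between gauge_tip and foot_b_mouth below 0.004 m and angle between each of gauge_tip, foot_b_mid, foot_a_mid, foot_c_mid's own z axis and vertical below 0.12 rad and distance of foot_b_mid from where it was at the start of the episode below 0.008 m and x of foot_a_mid in the frame of tray_in between -0.095 and 0.095 m and y of foot_a_mid in the frame of tray_in between -0.058 and 0.058 m and z of foot_a_mid in the frame of tray_in between 0.03 and 0.04 m and linear speed of each of foot_a, foot_c below 0.02 m/s and x of foot_c_mid in the frame of tray_in between -0.095 and 0.095 m and y of foot_c_mid in the frame of tray_in between -0.058 and 0.058 m and z of foot_c_mid in the frame of tray_in between 0.03 and 0.04 m) or (z of gauge_tip in the frame of foot_c_mouth below -0.0235 m and horizontal distance between gauge_tip and foot_c_mouth below 0.004 m and angle between each of gauge_tip, foot_c_mid, foot_a_mid, foot_b_mid's own z axis and vertical below 0.12 rad and distance of foot_c_mid from where it was at the start of the episode below 0.008 m and x of foot_a_mid in the frame of tray_in between -0.095 and 0.095 m and y of foot_a_mid in the frame of tray_in between -0.058 and 0.058 m and z of foot_a_mid in the frame of tray_in between 0.03 and 0.04 m and linear speed of each of foot_a, foot_b below 0.02 m/s and x of foot_b_mid in the frame of tray_in between -0.095 and 0.095 m and y of foot_b_mid in the frame of tray_in between -0.058 and 0.058 m and z of foot_b_mid in the frame of tray_in between 0.03 and 0.04 m)) and linear speed of gauge below 0.02 m/s); the robot touches nothing.
It fails at once if the gauge is forced: with its pin in or at a socket, that foot is pressed into the rack with more than 30 N ((contact force between foot_a and rack above 30 N and distance between gauge_tip and foot_a_mouth below 0.035 m) or (contact force between foot_b and rack above 30 N and distance between gauge_tip and foot_b_mouth below 0.035 m) or (contact force between foot_c and rack above 30 N and distance between gauge_tip and foot_c_mouth below 0.035 m)).
It fails at once if a foot is dropped into the tray: it comes down at more than 0.5 m/s in the last 6 cm over the tray's floor ((linear speed of foot_a above 0.5 m/s and horizontal distance between foot_a_mid and tray_in below 0.13 m and z of foot_a_mid in the frame of tray_in below 0.095 m) or (linear speed of foot_b above 0.5 m/s and horizontal distance between foot_b_mid and tray_in below 0.13 m and z of foot_b_mid in the frame of tray_in below 0.095 m) or (linear speed of foot_c above 0.5 m/s and horizontal distance between foot_c_mid and tray_in below 0.13 m and z of foot_c_mid in the frame of tray_in below 0.095 m)).
It fails at once if the tape roll, the sanding block or the jar is moved by more than 15 mm (distance of any of tape_roll_mid, sanding_block_mid, filler_jar_mid from where it was at the start of the episode above 0.015 m).
It also fails if it takes over 72 s, if anything falls off the work surface, if the arm or the gripper's body presses on something with over 40 N, if the wrist force passes 120 N, or if a joint passes its speed limit or range.

## Working session

There is one attempt and no reset: what is moved stays moved. The work goes in short steps, Python scripts to look and compute and a shell command to move; the robot and the scene stay as the last step left them, time stands still between calls to the robot, and variables do not carry over. Pictures are saved under pics/ and viewed, and the job is handed in when it is done.

```bash
ls; mkdir -p pics; python3 - <<'E'
from bench import robot
import cv2,numpy as np
print(robot.read_state())
for n in("top","side"):
    c=robot.read_camera(n); cv2.imwrite(f"pics/{n}0.png",c["image"]); np.savez(f"{n}0.npz",**c); print(n,c["mtx"],c["T"])
E
```

```text
pics
{'time_s': 0.0, 'joint_pos': array([-1.25790514,  0.32181107, -0.0700726 ,  1.45167618,  0.02261708,
        1.37078962, -0.05693082]), 'qvel': array([ 4.50158861e-04, -8.98871420e-04, -2.36574648e-03,  1.31577840e-03,
       -2.06439194e-03,  9.22649890e-06,  1.74520500e-04]), 'tau': array([-2.23014190e-04, -4.91287494e+01, -4.03892007e-01, -3.12529421e+01,
       -6.38487772e-02,  4.39742999e-02,  1.68816932e-04]), 'ee_pos': array([0.19123585, 0.62065431, 0.22146858]), 'tool_rot': array([ 6.10269286e-04,  8.04478701e-01,  5.93980740e-01, -7.26438833e-04]), 'contact_force': array([-0.01796047,  0.47457477, -0.10288987]), 'moment': array([ 0.03859016, -0.02178823,  0.00115408]), 'grip_width': 0.08689761022069319}
top [[366.37391393   0.         317.03469434]
 [  0.         366.37391393 201.68926239]
 [  0.           0.           1.        ]] [[ 0.01006395 -0.99413882  0.10764169  0.47681335]
 [-0.99994736 -0.00979039  0.00306949  0.04405796]
 [-0.00199764 -0.10766691 -0.99418502  1.02577761]
 [ 0.          0.          0.          1.        ]]
side [[445.39141675   0.         317.3697574 ]
 [  0.         445.39141675 196.13979877]
 [  0.           0.           1.        ]] [[-0.9906857  -0.10549848  0.08609251  0.49382024]
 [-0.13484425  0.67212378 -0.72805677  0.76902213]
 [ 0.01894406 -0.73288451 -0.68008928  0.7620727 ]
 [ 0.          0.          0.          1.        ]]
```

View pics/top0.png

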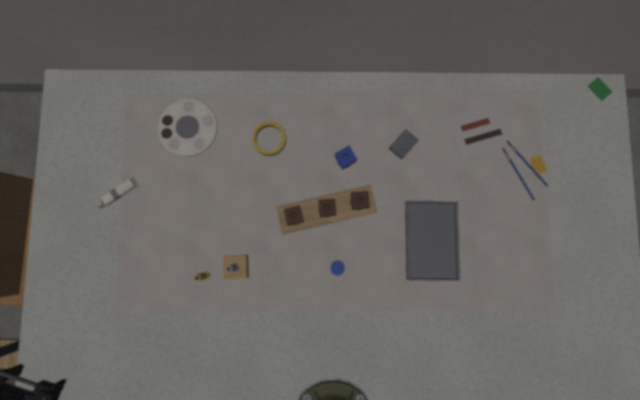

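View pics/side0.png

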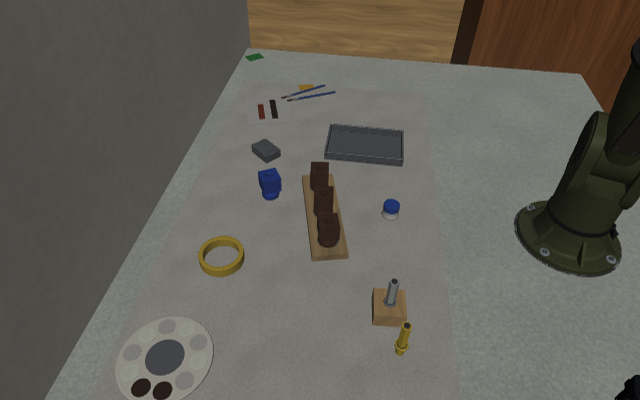

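The top view shows the rack with three dark feet at (292,215), (327,208) and (360,201). The steel gauge is in its stand at (235,267) and the tray is at (432,240). There is a yellow look-alike gauge at (202,276) and a blue look-alike foot at (346,157). Next I'll take enlarged crops and measure.

```bash
cat > h.py <<'E'
import numpy as np,cv2
def load(n): return dict(np.load(n))
def ray_plane(c,u,v,z):
    K=c["mtx"];T=c["T"];d=T[:3,:3]@np.linalg.inv(K)@np.array([u,v,1.]);o=T[:3,3];return o+d*(z-o[2])/d[2]
def cloud(c):
    K=c["mtx"];Z=c["z_map"];h,w=Z.shape;u,v=np.meshgrid(np.arange(w),np.arange(h))
    P=np.stack([(u-K[0,2])/K[0,0]*Z,(v-K[1,2])/K[1,1]*Z,Z],-1);W=P@c["T"][:3,:3].T+c["T"][:3,3];W[Z==0]=np.nan;return W
def proj(c,p):
    q=c["T"][:3,:3].T@(np.array(p)-c["T"][:3,3]);q=c["mtx"]@q;return q[:2]/q[2]
E
python3 - <<'E'
from h import *
t=load("top0.npz");s=load("side0.npz");W=cloud(t)
print("table z",np.nanmedian(W[300:320,100:500,2]))
# feet tops
m=(W[...,2]>0.06)&(W[...,2]<0.10)
m[:,:180]=0;m[:,520:]=0
n,l,st,ce=cv2.connectedComponentsWithStats(m.astype(np.uint8))
for i in range(1,n):
    if st[i,4]>20:
        p=W[l==i]; r=cv2.minAreaRect(p[:,:2].astype(np.float32)*1000)
        print(i,ce[i],st[i,4],np.round(p.mean(0),4),np.round(np.median(p[:,2]),4),r)
for a,b,x0,x1,y0,y1 in[("stand",0.03,180,300,240,300),("rack",0.014,260,400,170,245),("tray",0.015,395,470,190,290)]:
    m=np.zeros(W.shape[:2],bool);sub=W[y0:y1,x0:x1,2];m[y0:y1,x0:x1]=(sub>b)&(sub<b+0.045 if a!='rack' else sub<0.024)
    p=W[m];print(a,len(p),np.median(p[:,2]),cv2.minAreaRect(p[:,:2].astype(np.float32)*1000))
a=cv2.resize(t["image"][175:290,180:480],None,fx=2.6,fy=2.6,interpolation=2)
b=cv2.resize(s["image"][145:365,240:440],None,fx=2.7,fy=2.7,interpolation=2)
cv2.imwrite("pics/t1.png",cv2.convertScaleAbs(a,alpha=1.8));cv2.imwrite("pics/s1.png",cv2.convertScaleAbs(b,alpha=1.8))
E
```

```text
table z 0.0019361091464371594
1 [346.17938931 155.80152672] 262 [ 0.7037 -0.0292  0.0705] 0.071 ((704.5936889648438, -29.77680206298828), (44.302616119384766, 45.026153564453125), 29.77606201171875)
2 [360.61168385 199.22680412] 291 [ 0.5871 -0.0665  0.0773] 0.0785 ((587.7664184570312, -66.94974517822266), (44.27840805053711, 44.236427307128906), 5.210432529449463)
3 [327.40860215 206.7562724 ] 279 [0.5665 0.0199 0.0776] 0.0784 ((566.7775268554688, 19.987648010253906), (43.8603515625, 43.872337341308594), 6.101823806762695)
4 [293.63533835 214.60150376] 266 [0.5452 0.1073 0.0785] 0.0789 ((545.281982421875, 107.56371307373047), (43.85731506347656, 43.87770462036133), 14.35388469696045)
5 [233.60869565 267.04347826] 23 [0.4095 0.2583 0.078 ] 0.0795 ((407.0648193359375, 259.8782958984375), (8.083069801330566, 17.82994270324707), 84.92713928222656)
6 [198.88059701 276.62686567] 67 [0.3853 0.3433 0.0863] 0.092 ((384.6826477050781, 344.95166015625), (16.201457977294922, 17.448413848876953), 43.55910873413086)
stand 563 0.038171117196523885 ((405.81719970703125, 292.7337341308594), (62.00343704223633, 120.06439208984375), 3.208329916000366)
rack 1842 0.019124649475790734 ((566.7569580078125, 19.998367309570312), (80.13502502441406, 270.4283752441406), 13.94305419921875)
tray 676 0.025172657451264402 ((483.8164978027344, -269.0372314453125), (213.99746704101562, 142.11712646484375), 0.13401152193546295)
```

```bash
ls pics
```

```text
s1.png
side0.png
t1.png
top0.png
```

View pics/t1.png

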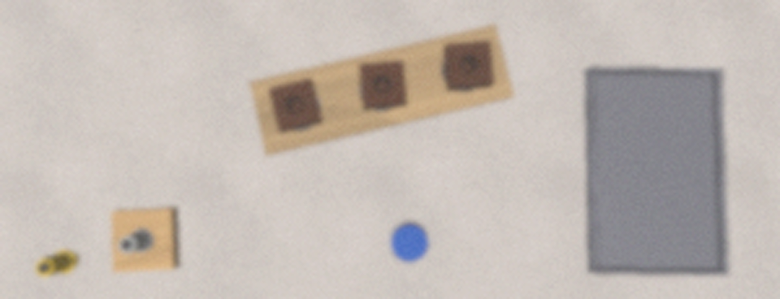

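View pics/s1.png

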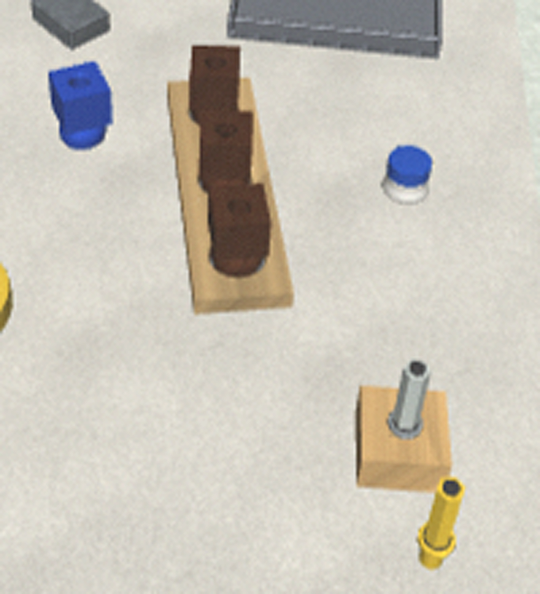

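Candidates, by top-view pixel:
- **Gauge:** the steel one in the wooden stand at (233,267) is the one meant. The yellow one at (202,276) is the look-alike. 
- **Feet:** the three dark brown ones in the rack are meant. The blue one at (346,157) is the look-alike. 

The crops confirm both. Next I'll refine positions using both views.

```bash
python3 - <<'E'
from h import *
def rect(p): 
    r=cv2.minAreaRect(p[:,:2].astype(np.float32)*1000); return np.round(r[0],1),np.round(r[1],1),round(r[2],1)
for n in("top0","side0"):
    c=load(n+".npz");W=cloud(c);img=c["image"];hsv=cv2.cvtColor(img,cv2.COLOR_BGR2HSV)
    ok=np.isfinite(W[...,2])
    def box(x,y,r): return ok&(abs(W[...,0]-x)<r)&(abs(W[...,1]-y)<r)
    m=box(.404,.262,.05)&(W[...,2]>.031)&(W[...,2]<.041); print(n,"stand",rect(W[m]),np.median(W[m][:,2]),m.sum())
    for z0,z1 in((.055,.075),(.075,.098),(.099,.108)):
        m=box(.404,.262,.03)&(W[...,2]>z0)&(W[...,2]<z1); 
        if m.sum(): print(" gauge",z0,np.round(np.median(W[m],0),4),m.sum())
    for x,y in((.5878,-.067),(.5668,.020),(.5453,.1076)):
        m=box(x,y,.035)&(W[...,2]>.074)&(W[...,2]<.086); print(" foot",rect(W[m]),np.round(np.median(W[m][:,2]),4),m.sum())
        # dark hole pixels on top face
        mm=box(x,y,.014)&(W[...,2]>.045)&(W[...,2]<.086); g=img.max(2).astype(float)
        v=g[mm];d=mm&(g<np.percentile(v,30));uv=np.argwhere(d)[:,::-1].mean(0);print("   dark",ray_plane(c,*uv,.078).round(4),v.min(),v.max())
    m=box(.567,.02,.16)&(W[...,2]>.015)&(W[...,2]<.022);print(" rack",rect(W[m]),np.median(W[m][:,2]))
    m=box(.484,-.269,.14)&(W[...,2]>.02)&(W[...,2]<.035);print(" tray",rect(W[m]),np.median(W[m][:,2]))
    print(" table",np.nanmedian(W[box(.45,.15,.03)][:,2]))
    if n=="side0":
        a=img[270:335,365:420];
    else: a=img[245:285,210:255]
    cv2.imwrite(f"pics/g_{n}.png",cv2.convertScaleAbs(cv2.resize(a,None,fx=9,fy=9,interpolation=0),alpha=1.6))
E
```

```text
top0 stand (array([407.2, 264.4]), array([62.5, 62.5]), 4.3) 0.03781276960197888 443
 gauge 0.055 [0.4101 0.2576 0.0678] 14
 gauge 0.075 [0.4103 0.257  0.0866] 12
 gauge 0.099 [0.4086 0.2636 0.1036] 39
 foot (array([587.9, -66.9]), array([44. , 44.2]), 5.2) 0.0788 254
   dark [ 0.5886 -0.0657  0.078 ] 44.0 63.0
 foot (array([566.8,  19.9]), array([43.6, 43.7]), 5.8) 0.0787 252
   dark [0.5664 0.0225 0.078 ] 46.0 62.0
 foot (array([545.3, 107.7]), array([43.8, 43.7]), 14.5) 0.079 257
   dark [0.5458 0.1116 0.078 ] 46.0 63.0
 rack (array([638. ,  37.4]), array([227.4, 270.2]), 13.6) 0.018987700201378077
 tray (array([ 483.8, -269. ]), array([214. , 142.1]), 0.1) 0.025852157143105348
 table 0.00239468791966968
side0 stand (array([408.9, 266.9]), array([62.7, 63.9]), 4.4) 0.036495886682057554 780
 gauge 0.055 [0.4104 0.2736 0.0656] 62
 gauge 0.075 [0.4101 0.2734 0.0864] 78
 gauge 0.099 [0.4095 0.2683 0.1018] 64
 foot (array([589.6, -64.3]), array([43.3, 49.7]), 6.0) 0.0782 216
   dark [ 0.59   -0.0636  0.078 ] 34.0 52.0
 foot (array([568.3,  22.5]), array([43.6, 48. ]), 6.8) 0.0783 263
   dark [0.5684 0.024  0.078 ] 35.0 51.0
 foot (array([547.2, 109.9]), array([44.5, 49.9]), 15.2) 0.0781 306
   dark [0.5475 0.1109 0.078 ] 35.0 52.0
 rack (array([555.6,  13.5]), array([226.8, 272.8]), 41.8) 0.01862251158224998
 tray (array([ 486.1, -265.5]), array([215.2, 146.1]), 0.3) 0.02509283473237145
 table 0.0013452616339120205
```

```bash
python3 -c "
import cv2,numpy as np
a=cv2.imread('pics/g_top0.png');b=cv2.imread('pics/g_side0.png');h=max(a.shape[0],b.shape[0])
f=lambda i:cv2.copyMakeBorder(i,0,h-i.shape[0],0,0,0)
o=np.hstack([f(a),f(b)]);print(o.shape);o=cv2.resize(o,None,fx=min(1,800/o.shape[1]),fy=min(1,800/o.shape[1]));cv2.imwrite('pics/g2.png',o)"
```

```text
(585, 900, 3)
```

View pics/g2.png

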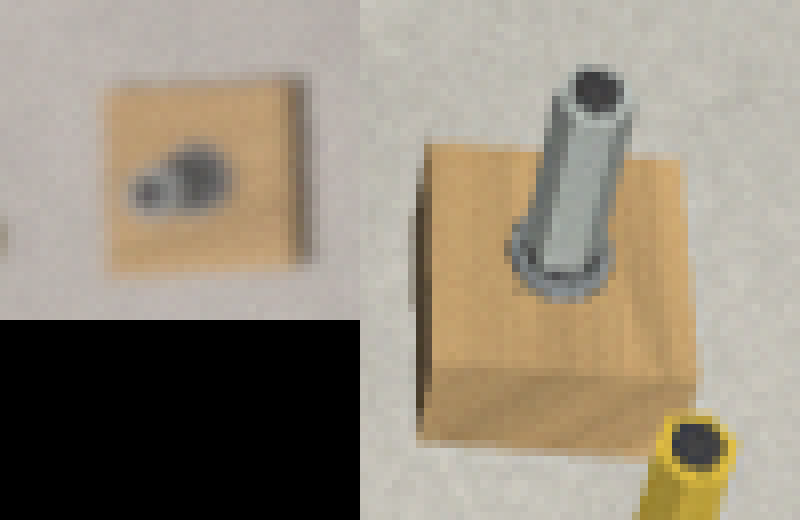

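```bash
cat > plan.py <<'E'
# plan.py x y z yaw_deg N : shows shift/turn per row (tool axes) for a straight path from the present pose
import sys
from bench import robot
import numpy as np
from scipy.spatial.transform import Rotation as R, Slerp
def st():
    s=robot.read_state();q=s["tool_rot"];return s,R.from_quat([q[1],q[2],q[3],q[0]])
if __name__=="__main__":
    x,y,z,yaw,N=map(float,sys.argv[1:6]);N=int(N)
    s,r=st();p=s["ee_pos"]
    X=r.as_matrix()[:,0];y0=np.degrees(np.arctan2(X[1],X[0]))
    d=(yaw-y0+90)%180-90; yt=np.radians(y0+d)
    Rt=R.from_matrix(np.array([[np.cos(yt),np.sin(yt),0],[np.sin(yt),-np.cos(yt),0],[0,0,-1]]))
    sl=Slerp([0,1],R.concatenate([r,Rt]))
    print("t",round(s["time_s"],2),"pos",p.round(4),"yaw",round(y0,1),"tilt",round(np.degrees(np.arccos(-r.as_matrix()[2,2])),2),"F",s["contact_force"].round(1),"w",round(s["grip_width"],4),"j7",s["joint_pos"][6].round(2))
    dp=(np.array([x,y,z])-p)/N
    for i in range(N):
        a=sl(i/N);print(np.round(a.inv().apply(dp),4),np.round((a.inv()*sl((i+1)/N)).as_rotvec(degrees=True),2))
E
python3 plan.py .4085 .2655 .16 20 10
```

```text
t 0.1 pos [0.1912 0.6207 0.2216] yaw 72.9 tilt 0.1 F [-0.8  0.8 -0.7] w 0.0871 j7 -0.06
[-0.0275  0.0312  0.0062] [0.01 0.01 5.29]
[-0.0245  0.0336  0.0062] [0.01 0.01 5.29]
[-0.0213  0.0357  0.0062] [0.01 0.01 5.29]
[-0.018   0.0376  0.0062] [0.01 0.01 5.29]
[-0.0144  0.0391  0.0062] [0.01 0.01 5.29]
[-0.0108  0.0402  0.0062] [0.01 0.01 5.29]
[-0.007   0.041   0.0062] [0.01 0.01 5.29]
[-0.0032  0.0415  0.0062] [0.01 0.01 5.29]
[0.0006 0.0416 0.0062] [0.01 0.01 5.29]
[0.0045 0.0414 0.0062] [0.01 0.01 5.29]
```

```bash
python3 -m creep '[[-0.027,0.031,0.006,0,0,5.3,0],[-0.024,0.034,0.006,0,0,5.3,0],[-0.021,0.036,0.006,0,0,5.3,0],[-0.018,0.038,0.006,0,0,5.3,0],[-0.014,0.039,0.006,0,0,5.3,0]]' 20
python3 -m creep '[[-0.011,0.040,0.006,0,0,5.3,0],[-0.007,0.041,0.006,0,0,5.3,0],[-0.003,0.041,0.006,0,0,5.3,0],[0,0.041,0.006,0,0,5.3,0.3],[0.004,0.041,0.006,0,0,5.3,0.3]]'
python3 -m creep '[[0,0,0,0,0,0,0.3]]'
python3 plan.py .4085 .2655 .125 20 2
```

```text
time_s: 0.6
ee_pos: [0.302, 0.443, 0.1919]
tool_rot: [0.0, 0.92, 0.392, -0.0]
contact_force: [0.5, 0.6, -0.2]
grip_width: 0.087
time_s: 1.1
ee_pos: [0.4082, 0.2663, 0.1621]
tool_rot: [-0.0, 0.985, 0.171, -0.0]
contact_force: [0.7, 0.5, -0.0]
grip_width: 0.0776
time_s: 1.2
ee_pos: [0.4105, 0.2615, 0.1616]
tool_rot: [0.002, 0.986, 0.167, -0.0]
contact_force: [-0.2, 0.6, 0.5]
grip_width: 0.0712
t 1.2 pos [0.4105 0.2615 0.1616] yaw 19.2 tilt 0.18 F [-0.2  0.6  0.5] w 0.0712 j7 -0.29
[-0.0003 -0.0022  0.0183] [ 0.08  0.04 -0.38]
[-0.0003 -0.0022  0.0183] [ 0.08  0.04 -0.38]
```

```bash
python3 -m creep '[[0,-0.004,0.018,0,0,-0.8,0.4],[0,0,0,0,0,0,0.4],[0,0,0,0,0,0,0.4]]'
python3 - <<'E'
from h import *
from bench import robot
print(robot.read_state()["ee_pos"].round(4))
o=[]
for n,(x0,x1,y0,y1) in dict(top=(170,300,220,320),side=(330,460,240,340)).items():
    c=robot.read_camera(n);np.savez(n+"1.npz",**c);o.append(cv2.resize(c["image"][y0:y1,x0:x1],None,fx=3,fy=3,interpolation=2))
cv2.imwrite("pics/a1.png",cv2.convertScaleAbs(np.hstack(o),alpha=1.5))
E
```

```text
time_s: 1.5
ee_pos: [0.4058, 0.272, 0.1443]
tool_rot: [0.0, 0.984, 0.18, -0.001]
contact_force: [-0.5, -0.7, 0.5]
grip_width: 0.0537
[0.4058 0.272  0.1443]
```

View pics/a1.png

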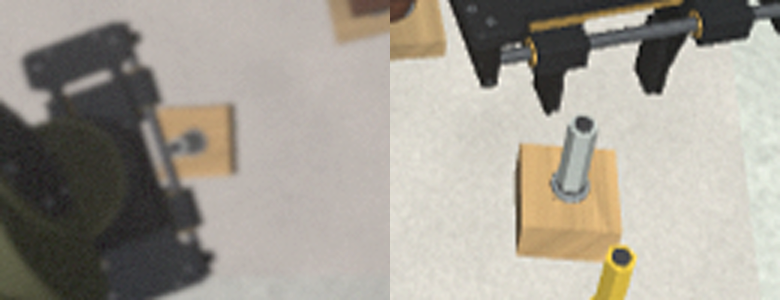

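```bash
python3 -m creep '[[0,0,0,0,0,0,0.4],[0,0,0,0,0,0,0.4]]';python3 plan.py .4088 .2655 .125 20 1
```

```text
time_s: 1.8
ee_pos: [0.4066, 0.2721, 0.1451]
tool_rot: [-0.0, 0.984, 0.18, 0.0]
contact_force: [0.2, -0.5, 0.2]
grip_width: 0.0522
t 1.8 pos [0.4066 0.2721 0.1451] yaw 20.7 tilt 0.05 F [ 0.2 -0.5  0.2] w 0.0522 j7 -0.27
[-0.0003  0.0069  0.0201] [-0.02 -0.05  0.7 ]
```

```bash
python3 -m creep '[[0,0.007,0.020,0,0,0.7,0.4],[0,0,0,0,0,0,0.4],[0,0,0,0,0,0,0.4]]'
python3 - <<'E'
from h import *
from bench import robot
for i in range(3): print(robot.read_state()["ee_pos"].round(4))
o=[]
for n,(x0,x1,y0,y1) in dict(top=(170,300,220,320),side=(330,460,240,340)).items():
    c=robot.read_camera(n);np.savez(n+"1.npz",**c);o.append(cv2.resize(c["image"][y0:y1,x0:x1],None,fx=3,fy=3,interpolation=2))
cv2.imwrite("pics/a2.png",cv2.convertScaleAbs(np.hstack(o),alpha=1.5))
E
python3 plan.py .4088 .2655 .0555 20 2
```

```text
time_s: 2.1
ee_pos: [0.4088, 0.2652, 0.1247]
tool_rot: [0.0, 0.985, 0.173, -0.0]
contact_force: [0.3, -0.0, -0.5]
grip_width: 0.0522
[0.4088 0.2652 0.1247]
[0.4088 0.2652 0.1247]
[0.4088 0.2652 0.1247]
t 2.2 pos [0.4092 0.2658 0.1254] yaw 20.0 tilt 0.07 F [-0.2  0.2  0.7] w 0.0521 j7 -0.27
[-0.0003  0.0001  0.0349] [-0.02 -0.03  0.  ]
[-0.0003  0.0001  0.0349] [-0.02 -0.03  0.  ]
```

View pics/a2.png

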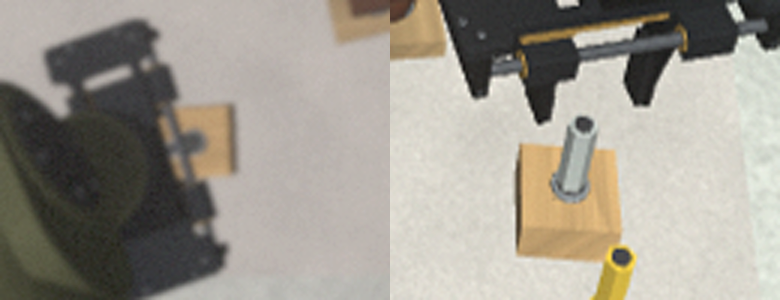

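The side crop shows the fingertips either side of the gauge top at (585,120), centred on it. I'll go down and grip.

```bash
python3 -m creep '[[0,0,0.035,0,0,0,0.4],[0,0,0.025,0,0,0,0.4],[0,0,0.010,0,0,0,0.4],[0,0,0,0,0,0,0.4]]'
python3 plan.py .4088 .2655 .0555 20 1
python3 -m creep '[[0,0,0,0,0,0,0.7],[0,0,0,0,0,0,1],[0,0,0,0,0,0,1],[0,0,0,0,0,0,1],[0,0,0,0,0,0,1]]' 10
python3 -m creep '[[0,0,0,0,0,0,1],[0,0,0,0,0,0,1]]' 30
```

```text
time_s: 2.6
ee_pos: [0.4083, 0.265, 0.0539]
tool_rot: [0.001, 0.985, 0.174, -0.001]
contact_force: [-0.3, -0.6, 0.6]
grip_width: 0.0521
t 2.6 pos [0.4083 0.265  0.0539] yaw 20.0 tilt 0.12 F [-0.3 -0.6  0.6] w 0.0521 j7 -0.24
[ 0.0006 -0.0003 -0.0016] [ 0.04  0.11 -0.  ]
time_s: 3.1
ee_pos: [0.4092, 0.2654, 0.055]
tool_rot: [-0.0, 0.985, 0.174, 0.0]
contact_force: [-0.2, -0.3, 0.3]
grip_width: 0.02
time_s: 3.3
ee_pos: [0.4089, 0.2654, 0.0548]
tool_rot: [-0.0, 0.985, 0.174, 0.0]
contact_force: [-0.6, 0.3, 2.1]
grip_width: 0.0163
```

```bash
python3 -m creep '[[0,0,0,0,0,0,1],[0,0,-0.010,0,0,0,1],[0,0,-0.03,0,0,0,1],[0,0,-0.03,0,0,0,1],[0,0,-0.03,0,0,0,1]]' 40
python3 -m creep '[[0,0,-0.02,0,0,0,1],[0,0,0,0,0,0,1],[0,0,0,0,0,0,1]]'
python3 - <<'E'
from h import *
from bench import robot
c=robot.read_camera("side");cv2.imwrite("pics/a3.png",cv2.convertScaleAbs(cv2.resize(c["image"][160:340,280:460],None,fx=3,fy=3,interpolation=2),alpha=1.5))
E
python3 plan.py .5462 .1087 .170 20 5
```

```text
time_s: 3.8
ee_pos: [0.4088, 0.2649, 0.1558]
tool_rot: [0.0, 0.985, 0.173, -0.0]
contact_force: [-0.1, 0.8, -1.3]
grip_width: 0.0157
time_s: 4.1
ee_pos: [0.4088, 0.265, 0.1744]
tool_rot: [-0.0, 0.985, 0.173, 0.0]
contact_force: [0.1, 0.7, -1.1]
grip_width: 0.0156
t 4.15 pos [0.4083 0.2647 0.1735] yaw 20.0 tilt 0.09 F [ 0.2  0.1 -1. ] w 0.0155 j7 -0.28
[0.0153 0.0387 0.0007] [ 0.01  0.02 -0.  ]
[0.0153 0.0388 0.0007] [ 0.01  0.02 -0.  ]
[0.0152 0.0388 0.0007] [ 0.01  0.02 -0.  ]
[0.0152 0.0388 0.0007] [ 0.01  0.02 -0.  ]
[0.0152 0.0388 0.0007] [ 0.01  0.02 -0.  ]
```

View pics/a3.png

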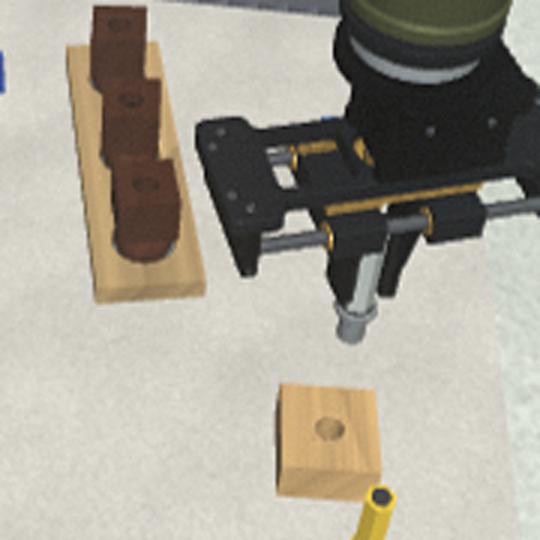

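The side view shows the gauge lifted clear of its stand, upright in the fingers, with the pin at about (350,325). I'll go over the nearest foot.

```bash
python3 -m creep '[[0.015,0.038,0.001,0,0,0,1],[0.015,0.039,0.001,0,0,0,1],[0.015,0.039,0.001,0,0,0,1],[0.015,0.039,0.001,0,0,0,1],[0.015,0.039,0.001,0,0,0,1]]'
python3 -m creep '[[0,0,0.015,0,0,0,1],[0,0,0.015,0,0,0,1],[0,0,0,0,0,0,1],[0,0,0,0,0,0,1],[0,0,0,0,0,0,1]]'
python3 plan.py .5462 .1087 .138 20 1
python3 - <<'E'
from h import *
from bench import robot
print(robot.read_state()["ee_pos"].round(4))
o=[]
for n,(x0,x1,y0,y1) in dict(top=(230,360,160,270),side=(265,395,150,260)).items():
    c=robot.read_camera(n);np.savez(n+"2.npz",**c);o.append(cv2.resize(c["image"][y0:y1,x0:x1],None,fx=3,fy=3,interpolation=2))
cv2.imwrite("pics/a4.png",cv2.convertScaleAbs(np.hstack(o),alpha=1.5))
E
```

```text
time_s: 4.65
ee_pos: [0.5455, 0.1069, 0.1677]
tool_rot: [0.0, 0.985, 0.174, -0.001]
contact_force: [-0.2, 0.8, -1.4]
grip_width: 0.0159
time_s: 5.15
ee_pos: [0.5454, 0.1098, 0.1398]
tool_rot: [-0.0, 0.985, 0.175, 0.0]
contact_force: [-0.2, 0.3, -1.2]
grip_width: 0.0157
t 5.15 pos [0.5454 0.1098 0.1398] yaw 20.1 tilt 0.04 F [-0.2  0.3 -1.2] w 0.0157 j7 0.18
[0.0003 0.0013 0.0018] [-0.02 -0.03  0.1 ]
[0.5454 0.1098 0.1398]
```

View pics/a4.png

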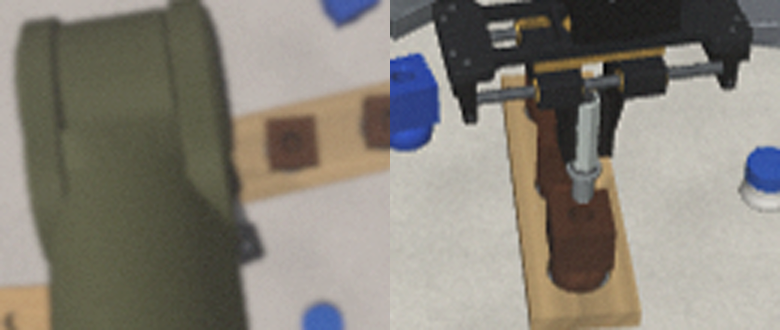

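```bash
python3 - <<'E'
from h import *
c=load("side2.npz");W=cloud(c);tcp=np.array([.5454,.1098,.1398])
print("pred tip px",proj(c,tcp-[0,0,.0448]),"mouth px",proj(c,[.547,.110,.0782]))
g=cv2.cvtColor(c["image"],cv2.COLOR_BGR2HSV)
m=(abs(W[...,0]-tcp[0])<.03)&(abs(W[...,1]-tcp[1]-.01)<.03)
for z0 in np.arange(.092,.135,.004):
    k=m&(W[...,2]>z0)&(W[...,2]<z0+.004)&(g[...,2]>70)&(g[...,1]<80)
    p=W[k]
    if len(p)>3: print(z0.round(3),len(p),"x",p[:,0].min().round(4),p[:,0].max().round(4),p[:,0].mean().round(4),"ymax",np.percentile(p[:,1],90).round(4))
E
```

```text
pred tip px [329.31379437 215.30595796] mouth px [328.26466742 220.83501721]
0.1 7 x 0.543 0.5496 0.5462 ymax 0.1208
0.104 5 x 0.5431 0.5497 0.5458 ymax 0.1198
0.112 7 x 0.5433 0.5501 0.5465 ymax 0.1212
0.12 4 x 0.5361 0.5496 0.5412 ymax 0.1235
0.124 24 x 0.5345 0.5571 0.5451 ymax 0.1238
0.128 10 x 0.5364 0.5542 0.5448 ymax 0.1208
0.132 9 x 0.5387 0.5529 0.5452 ymax 0.1197
```

```bash
python3 - <<'E'
from h import *
o=[]
P=[(.546,.1087,.078),(.5675,.0212,.078),(.5887,-.0656,.078)]
for n in("side0","top0"):
    c=load(n+".npz");row=[]
    for p in P:
        u,v=proj(c,p);x0,y0=int(round(u))-15,int(round(v))-15
        print(n,x0,y0)
        a=cv2.cvtColor(c["image"][y0:y0+30,x0:x0+30],cv2.COLOR_BGR2GRAY).astype(float)
        a=np.clip((a-15)*255/45,0,255).astype(np.uint8)
        row.append(cv2.resize(a,None,fx=8.8,fy=8.8,interpolation=0))
    o.append(np.hstack(row))
cv2.imwrite("pics/holes.png",np.vstack(o))
E
```

```text
side0 314 206
side0 309 177
side0 305 152
top0 278 199
top0 312 191
top0 345 184
```

View pics/holes.png

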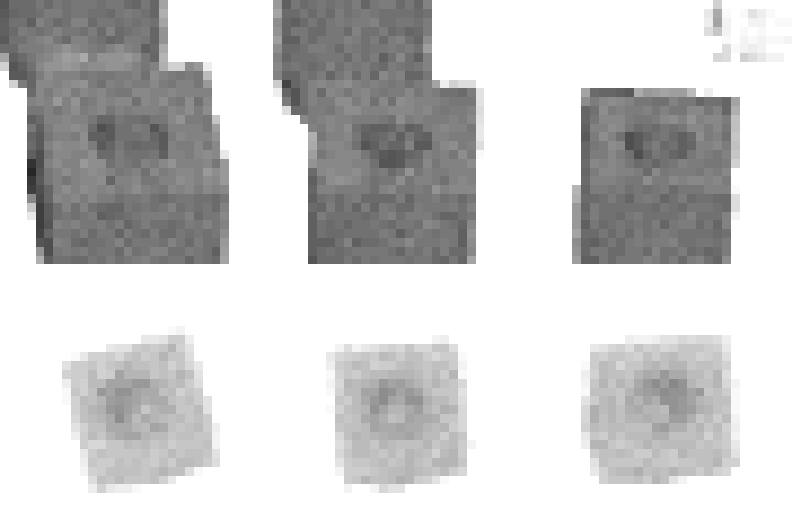

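```bash
python3 - <<'E'
from h import *
c=load("side0.npz")
for u,v in((327.8,220.4),(328.2,221.4),(328,220.9)): print(ray_plane(c,u,v,.0782).round(4))
# grey mask based quad: top-face points by depth in side, tighter z
W=cloud(c)
for x,y in((.5896,-.0656),(.5683,.0212),(.5472,.1087)):
    m=(abs(W[...,0]-x)<.035)&(abs(W[...,1]-y)<.035)&(W[...,2]>.0755)&(W[...,2]<.082)
    p=W[m][:,:2];print(m.sum(),np.round(cv2.minAreaRect((p*1000).astype(np.float32)),2) if 0 else [np.round(i,1) for i in cv2.minAreaRect((p*1000).astype(np.float32))],p.mean(0).round(4))
E
```

```text
[0.5481 0.1089 0.0782]
[0.5469 0.1117 0.0782]
[0.5475 0.1103 0.0782]
199 [array([589.6, -64.3]), array([43.3, 49.7]), np.float64(6.0)] [ 0.5891 -0.0637]
249 [array([568.3,  22.5]), array([43.6, 48. ]), np.float64(6.8)] [0.5679 0.0237]
293 [array([547. , 110.5]), array([43.9, 47.9]), np.float64(13.9)] [0.547  0.1112]
```

```bash
python3 -m creep '[[0,0.0016,0.008,0,0,0,1],[0,0,0.005,0,0,0,1],[0,0,0,0,0,0,1],[0,0,0,0,0,0,1]]'
python3 -m creep '[[0,0,0.002,0,0,0,1],[0,0,0,0,0,0,1]]'
python3 -m creep '[[0,0,0.002,0,0,0,1],[0,0,0,0,0,0,1]]'
```

```text
time_s: 5.65
ee_pos: [0.546, 0.107, 0.1263]
tool_rot: [0.0, 0.985, 0.173, -0.0]
contact_force: [0.3, 0.6, -0.8]
grip_width: 0.0159
time_s: 5.85
ee_pos: [0.5462, 0.107, 0.1244]
tool_rot: [-0.0, 0.985, 0.173, -0.0]
contact_force: [-0.4, -0.0, -0.8]
grip_width: 0.016
time_s: 6.05
ee_pos: [0.5461, 0.107, 0.1224]
tool_rot: [0.0, 0.985, 0.174, -0.0]
contact_force: [-0.1, 0.3, -2.3]
grip_width: 0.0161
```

```bash
python3 -m creep '[[0,-0.001,0,0,0,0,1],[0,0,0,0,0,0,1]]'
for i in 1; do python3 -m creep '[[0,0,0.0015,0,0,0,1],[0,0,0,0,0,0,1]]'; done
python3 -m creep '[[0,0,0.0015,0,0,0,1],[0,0,0,0,0,0,1]]'
```

```text
time_s: 6.25
ee_pos: [0.5459, 0.1082, 0.1226]
tool_rot: [-0.0, 0.985, 0.174, 0.0]
contact_force: [0.0, 0.2, -1.8]
grip_width: 0.0156
time_s: 6.45
ee_pos: [0.5458, 0.108, 0.1209]
tool_rot: [-0.0, 0.985, 0.174, -0.0]
contact_force: [0.2, -0.4, -1.6]
grip_width: 0.0158
time_s: 6.65
ee_pos: [0.5458, 0.1079, 0.1193]
tool_rot: [0.0, 0.985, 0.173, -0.0]
contact_force: [-0.2, 0.0, -1.6]
grip_width: 0.0158
```

```bash
python3 -m creep '[[0,0,0.0015,0,0,0,1],[0,0,0,0,0,0,1]]'
python3 -m creep '[[0,0,0.0015,0,0,0,1],[0,0,0,0,0,0,1]]'
python3 -m creep '[[0,0,0.0015,0,0,0,1],[0,0,0,0,0,0,1]]'
```

```text
time_s: 6.85
ee_pos: [0.5458, 0.108, 0.1178]
tool_rot: [0.0, 0.985, 0.173, -0.0]
contact_force: [-0.2, 0.1, -1.0]
grip_width: 0.0157
time_s: 7.05
ee_pos: [0.5458, 0.1079, 0.1164]
tool_rot: [0.0, 0.985, 0.174, -0.0]
contact_force: [0.4, -0.7, -2.0]
grip_width: 0.0162
time_s: 7.25
ee_pos: [0.5458, 0.108, 0.1149]
tool_rot: [0.0, 0.985, 0.173, -0.0]
contact_force: [0.6, -0.3, -2.1]
grip_width: 0.0158
```

```bash
python3 -m creep '[[0,0,0.002,0,0,0,1],[0,0,0.002,0,0,0,1],[0,0,0,0,0,0,1]]'
python3 -m creep '[[0,0,0.0015,0,0,0,1],[0,0,0,0,0,0,1]]'
python3 -m creep '[[0,0,0.001,0,0,0,1],[0,0,0,0,0,0,1]]'
python3 -m creep '[[0,0,0.001,0,0,0,1],[0,0,0,0,0,0,1]]'
```

```text
time_s: 7.55
ee_pos: [0.5457, 0.1079, 0.1107]
tool_rot: [0.0, 0.985, 0.174, -0.0]
contact_force: [0.5, 0.4, -1.7]
grip_width: 0.0159
time_s: 7.75
ee_pos: [0.5458, 0.1079, 0.1094]
tool_rot: [0.0, 0.985, 0.173, -0.0]
contact_force: [-0.0, -0.5, -1.0]
grip_width: 0.0152
time_s: 7.95
ee_pos: [0.5459, 0.108, 0.1085]
tool_rot: [-0.0, 0.985, 0.173, -0.0]
contact_force: [0.2, -0.6, -1.7]
grip_width: 0.0156
time_s: 8.15
ee_pos: [0.5459, 0.108, 0.1075]
tool_rot: [-0.0, 0.985, 0.173, -0.0]
contact_force: [-0.6, 0.0, -2.1]
grip_width: 0.0159
```

```bash
python3 -m creep '[[0,0,0.001,0,0,0,1],[0,0,0,0,0,0,1]]'
python3 -m creep '[[0,0,0.001,0,0,0,1],[0,0,0,0,0,0,1]]'
```

```text
time_s: 8.35
ee_pos: [0.5458, 0.1079, 0.1064]
tool_rot: [-0.0, 0.985, 0.173, -0.0]
contact_force: [0.1, 0.1, -2.4]
grip_width: 0.0158
time_s: 8.55
ee_pos: [0.5458, 0.108, 0.1054]
tool_rot: [-0.0, 0.985, 0.173, -0.0]
contact_force: [-0.1, 0.3, -0.2]
grip_width: 0.0156
```

```bash
python3 -m creep '[[0,0,0.001,0,0,0,1],[0,0,0,0,0,0,1]]'
python3 -m creep '[[0,0,0.001,0,0,0,1],[0,0,0,0,0,0,1]]'
```

```text
time_s: 8.75
ee_pos: [0.5458, 0.108, 0.1044]
tool_rot: [-0.0, 0.985, 0.174, -0.0]
contact_force: [-0.1, 0.9, -1.8]
grip_width: 0.016
time_s: 8.95
ee_pos: [0.5459, 0.1079, 0.1034]
tool_rot: [0.0, 0.985, 0.173, -0.0]
contact_force: [-0.1, -0.1, -1.3]
grip_width: 0.0157
```

About 19 mm in with no resistance, which is well past where the glue ring would stop it. I'll carry on gently to home.

```bash
python3 -m creep '[[0,0,0.002,0,0,0,1],[0,0,0.002,0,0,0,1],[0,0,0,0,0,0,1]]'
python3 -m creep '[[0,0,0.001,0,0,0,1],[0,0,0,0,0,0,1]]'
python3 -m creep '[[0,0,0.001,0,0,0,1],[0,0,0,0,0,0,1]]'
python3 -m creep '[[0,0,0.001,0,0,0,1],[0,0,0,0,0,0,1]]'
```

```text
time_s: 9.25
ee_pos: [0.5457, 0.1079, 0.0992]
tool_rot: [0.0, 0.985, 0.173, -0.0]
contact_force: [0.1, 0.4, -1.7]
grip_width: 0.0157
time_s: 9.45
ee_pos: [0.5459, 0.108, 0.0984]
tool_rot: [0.0, 0.985, 0.174, -0.0]
contact_force: [0.2, -0.4, -1.9]
grip_width: 0.0156
time_s: 9.65
ee_pos: [0.5459, 0.108, 0.0975]
tool_rot: [-0.0, 0.985, 0.174, -0.0]
contact_force: [-1.0, -0.3, -1.6]
grip_width: 0.0153
time_s: 9.85
ee_pos: [0.5461, 0.108, 0.0967]
tool_rot: [-0.0, 0.985, 0.173, 0.0]
contact_force: [0.4, -0.3, -0.3]
grip_width: 0.0157
```

```bash
python3 -m creep '[[0,0,0.001,0,0,0,1],[0,0,0,0,0,0,1]]'
```

```text
time_s: 10.05
ee_pos: [0.5462, 0.108, 0.0961]
tool_rot: [-0.0, 0.985, 0.173, 0.0]
contact_force: [-1.5, -0.4, 3.7]
grip_width: 0.0154
```

```bash
python3 - <<'E'
from h import *
from bench import robot
c=robot.read_camera("side");cv2.imwrite("pics/a5.png",cv2.convertScaleAbs(cv2.resize(c["image"][160:280,270:390],None,fx=5,fy=5,interpolation=2),alpha=1.5))
E
```

View pics/a5.png

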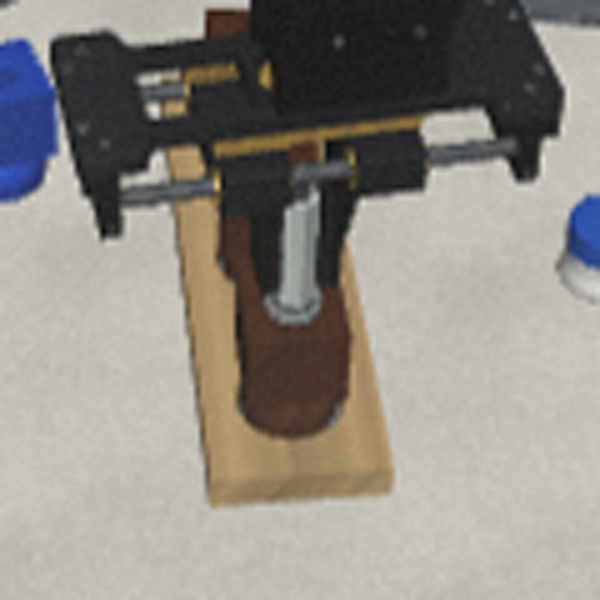

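The side view shows the collar flat on the foot's top face at (293,308), with the force just rising, so the gauge is home at 26 mm. I'll let go and lift.

```bash
python3 -m creep '[[0,0,0,0,0,0,0.6],[0,0,0,0,0,0,0.6],[0,0,0,0,0,0,0.5],[0,0,0,0,0,0,0.5]]'
python3 -m creep '[[0,0,-0.010,0,0,0,0.5],[0,0,-0.025,0,0,0,0.5],[0,0,-0.035,0,0,0,0.4],[0,0,-0.04,0,0,0,0.3],[0,0,0,0,0,0,0.2]]'
python3 plan.py .5675 .0207 .200 6 3
```

```text
time_s: 10.5
ee_pos: [0.5459, 0.108, 0.0954]
tool_rot: [0.0, 0.985, 0.173, -0.0]
contact_force: [0.4, -0.1, -0.4]
grip_width: 0.0387
time_s: 11.0
ee_pos: [0.5496, 0.1085, 0.2123]
tool_rot: [-0.001, 0.985, 0.173, 0.006]
contact_force: [1.2, -0.3, 0.7]
grip_width: 0.0603
t 11.0 pos [0.5496 0.1085 0.2123] yaw 20.0 tilt 0.65 F [ 1.2 -0.3  0.7] w 0.0603 j7 0.16
[-0.0044  0.0296  0.0041] [-0.03 -0.21  4.65]
[-0.002   0.0298  0.0041] [-0.03 -0.21  4.65]
[0.0004 0.0299 0.0041] [-0.03 -0.21  4.65]
```

```bash
python3 -m creep '[[-0.003,0.03,0,0,0,4.7,0.2],[-0.001,0.03,0,0,0,4.7,0.2],[0.002,0.03,0,0,0,4.7,0.2],[0,0,0,0,0,0,0.2],[0,0,0,0,0,0,0.2]]'
python3 plan.py .5674 .0207 .0415 6 4
python3 - <<'E'
from h import *
from bench import robot
t=robot.read_camera("top");s=robot.read_camera("side");np.savez("side3.npz",**s)
a=np.hstack([cv2.resize(t["image"][150:270,240:370],None,fx=3,fy=3,interpolation=2),cv2.resize(s["image"][140:260,270:400],None,fx=3,fy=3,interpolation=2)])
cv2.imwrite("pics/a6.png",cv2.convertScaleAbs(a,alpha=1.5))
E
```

```text
time_s: 11.5
ee_pos: [0.5675, 0.019, 0.2052]
tool_rot: [0.0, 0.999, 0.05, -0.0]
contact_force: [0.6, 0.6, -0.1]
grip_width: 0.0695
t 11.5 pos [0.5675 0.019  0.2052] yaw 5.7 tilt 0.04 F [ 0.6  0.6 -0.1] w 0.0695 j7 0.1
[ 0.     -0.0004  0.0409] [ 0.    0.01 -0.07]
[ 0.     -0.0004  0.0409] [ 0.    0.01 -0.07]
[ 0.     -0.0004  0.0409] [ 0.    0.01 -0.07]
[ 0.     -0.0004  0.0409] [ 0.    0.01 -0.07]
```

View pics/a6.png

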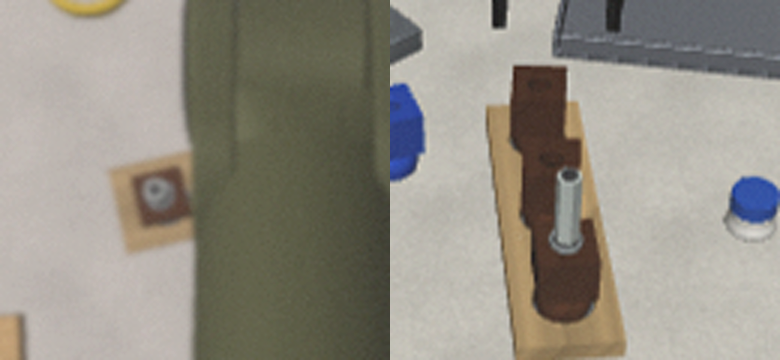

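The side view shows the gauge upright and home in the near foot at (567,240). The open gripper is above the middle foot. I'll go down and grip that foot.

```bash
python3 -m creep '[[0,-0.001,0.04,0,0,0,0.1],[0,-0.001,0.04,0,0,0,0.1],[0,0,0.04,0,0,0,0.1],[0,0,0.03,0,0,0,0.1],[0,0,0.012,0,0,0,0.1]]'
python3 -m creep '[[0,0,0.002,0,0,0,0.1],[0,0,0,0,0,0,0.5],[0,0,0,0,0,0,0.7],[0,0,0,0,0,0,1],[0,0,0,0,0,0,1]]' 10
python3 -m creep '[[0,0,0,0,0,0,1],[0,0,0,0,0,0,1],[0,0,0,0,0,0,1]]' 25
```

```text
time_s: 12.1
ee_pos: [0.5648, 0.0237, 0.0402]
tool_rot: [0.0, 0.999, 0.052, -0.003]
contact_force: [-0.1, -0.2, -0.1]
grip_width: 0.0783
time_s: 12.6
ee_pos: [0.5684, 0.0226, 0.0427]
tool_rot: [-0.0, 0.999, 0.051, 0.001]
contact_force: [0.8, 0.1, -0.3]
grip_width: 0.0542
time_s: 12.9
ee_pos: [0.5678, 0.0225, 0.0419]
tool_rot: [-0.0, 0.999, 0.051, 0.0]
contact_force: [-0.6, -0.6, 3.5]
grip_width: 0.0434
```

```bash
python3 -m creep '[[0,0,0,0,0,0,1],[0,0,-0.010,0,0,0,1],[0,0,-0.03,0,0,0,1],[0,0,-0.04,0,0,0,1],[0,0,-0.04,0,0,0,1]]' 30
python3 -m creep '[[0,0,-0.01,0,0,0,1],[0,0,0,0,0,0,1]]'
python3 plan.py .441 -.2675 .162 6 9
```

```text
time_s: 13.4
ee_pos: [0.5667, 0.0221, 0.1626]
tool_rot: [0.0, 0.999, 0.051, -0.001]
contact_force: [0.1, 1.2, -1.8]
grip_width: 0.044
time_s: 13.6
ee_pos: [0.5687, 0.0224, 0.1735]
tool_rot: [-0.0, 0.999, 0.051, 0.002]
contact_force: [-0.2, 0.1, -2.2]
grip_width: 0.0435
t 13.6 pos [0.5687 0.0224 0.1735] yaw 5.9 tilt 0.22 F [-0.2  0.1 -2.2] w 0.0435 j7 0.11
[-0.0174  0.0306  0.0012] [-0.   -0.02 -0.01]
[-0.0174  0.0306  0.0012] [-0.   -0.02 -0.01]
[-0.0174  0.0306  0.0012] [-0.   -0.02 -0.01]
[-0.0174  0.0306  0.0012] [-0.   -0.02 -0.01]
[-0.0174  0.0306  0.0012] [-0.   -0.02 -0.01]
[-0.0174  0.0306  0.0012] [-0.   -0.02 -0.01]
[-0.0175  0.0306  0.0013] [-0.   -0.02 -0.01]
[-0.0175  0.0306  0.0013] [-0.   -0.02 -0.01]
[-0.0175  0.0306  0.0013] [-0.   -0.02 -0.01]
```

```bash
python3 -m creep '[[-0.012,0.022,0,0,0,0,1],[-0.017,0.031,0.001,0,0,0,1],[-0.018,0.031,0.001,0,0,0,1],[-0.018,0.031,0.001,0,0,0,1],[-0.018,0.031,0.001,0,0,0,1]]'
python3 -m creep '[[-0.018,0.031,0.001,0,0,0,1],[-0.018,0.031,0.001,0,0,0,1],[-0.018,0.031,0.001,0,0,0,1],[-0.013,0.024,0,0,0,0,1],[-0.005,0.01,0,0,0,0,1]]'
python3 -m creep '[[0,0,0,0,0,0,1],[0,0,0,0,0,0,1],[0,0,0,0,0,0,1]]'
python3 plan.py .441 -.2675 .080 0 4
```

```text
time_s: 14.1
ee_pos: [0.4976, -0.1322, 0.1652]
tool_rot: [-0.0, 0.999, 0.051, -0.002]
contact_force: [0.3, -1.1, -2.3]
grip_width: 0.0438
time_s: 14.6
ee_pos: [0.4384, -0.2673, 0.1628]
tool_rot: [-0.0, 0.999, 0.049, -0.002]
contact_force: [-1.2, 0.6, -2.1]
grip_width: 0.044
time_s: 14.9
ee_pos: [0.4422, -0.263, 0.164]
tool_rot: [-0.0, 0.999, 0.053, -0.0]
contact_force: [0.2, -0.1, -1.8]
grip_width: 0.0439
t 14.9 pos [ 0.4422 -0.263   0.164 ] yaw 6.1 tilt 0.06 F [ 0.2 -0.1 -1.8] w 0.0439 j7 0.65
[-0.0004  0.0011  0.021 ] [-0.01  0.01  1.51]
[-0.0004  0.0011  0.021 ] [-0.01  0.01  1.51]
[-0.0004  0.0011  0.021 ] [-0.01  0.01  1.51]
[-0.0003  0.0011  0.021 ] [-0.01  0.01  1.51]
```

```bash
python3 -m creep '[[0,0.001,0.02,0,0,1.5,1],[0,0.001,0.025,0,0,1.5,1],[0,0.001,0.025,0,0,1.5,1],[0,0.001,0.02,0,0,1.5,1],[0,0,0.012,0,0,0,1]]'
python3 -m creep '[[0,0,0.01,0,0,0,1],[0,0,0.005,0,0,0,1],[0,0,0,0,0,0,1]]'
python3 - <<'E'
from h import *
from bench import robot
s=robot.read_camera("side")
cv2.imwrite("pics/a7.png",cv2.convertScaleAbs(cv2.resize(s["image"][50:230,260:440],None,fx=3.3,fy=3.3,interpolation=2),alpha=1.5))
E
python3 plan.py .441 -.2675 .040 0 1
```

```text
time_s: 15.4
ee_pos: [0.4415, -0.2671, 0.0608]
tool_rot: [-0.001, 1.0, 0.0, -0.001]
contact_force: [-1.0, 0.8, -1.5]
grip_width: 0.0439
time_s: 15.7
ee_pos: [0.4417, -0.2687, 0.0474]
tool_rot: [-0.0, 1.0, -0.001, -0.0]
contact_force: [0.0, 0.8, -1.9]
grip_width: 0.0438
t 15.75 pos [ 0.442  -0.269   0.0479] yaw -0.1 tilt 0.03 F [ 0.9 -0.3 -1.1] w 0.0438 j7 0.68
[-0.001  -0.0015  0.0079] [ 0.   -0.03 -0.09]
```

View pics/a7.png

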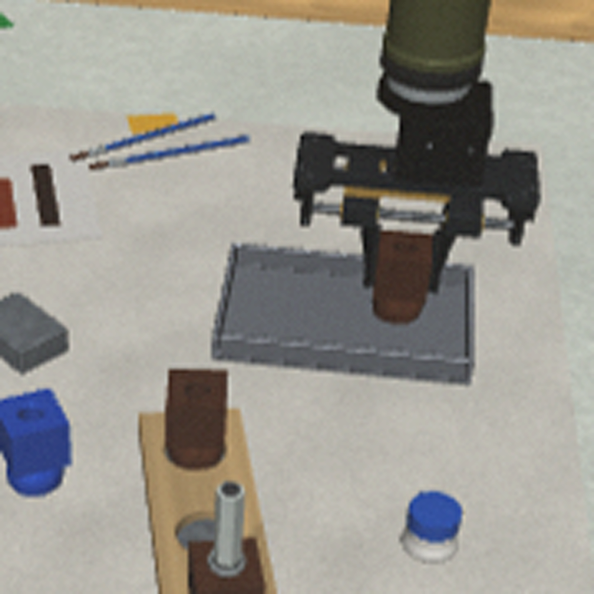

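The side view shows the foot upright just above the tray floor, inside the near half at (400,310). I'll lower it in small steps.

```bash
python3 -m creep '[[0,0,0.004,0,0,0,1],[0,0,0.002,0,0,0,1],[0,0,0,0,0,0,1]]'
python3 -m creep '[[0,0,0.001,0,0,0,1],[0,0,0,0,0,0,1]]'
python3 -m creep '[[0,0,0.001,0,0,0,1],[0,0,0,0,0,0,1]]'
```

```text
time_s: 16.05
ee_pos: [0.4416, -0.269, 0.0415]
tool_rot: [-0.0, 1.0, -0.001, 0.0]
contact_force: [-0.5, -0.0, -1.5]
grip_width: 0.0439
time_s: 16.25
ee_pos: [0.4417, -0.269, 0.0406]
tool_rot: [-0.0, 1.0, -0.001, 0.0]
contact_force: [0.5, 0.1, -0.7]
grip_width: 0.0439
time_s: 16.45
ee_pos: [0.4416, -0.269, 0.0395]
tool_rot: [-0.0, 1.0, -0.001, 0.0]
contact_force: [-0.2, 0.6, -1.5]
grip_width: 0.0435
```

```bash
python3 -m creep '[[0,0,0.0007,0,0,0,1],[0,0,0,0,0,0,1]]'
python3 -m creep '[[0,0,0.0007,0,0,0,1],[0,0,0,0,0,0,1]]'

```

```text
time_s: 16.65
ee_pos: [0.4416, -0.269, 0.0394]
tool_rot: [-0.0, 1.0, -0.001, -0.0]
contact_force: [-2.0, 1.6, 5.9]
grip_width: 0.0438
time_s: 16.85
ee_pos: [0.4417, -0.269, 0.0394]
tool_rot: [-0.001, 1.0, -0.001, -0.0]
contact_force: [-4.4, 2.7, 11.8]
grip_width: 0.044
```

Contact is down, so I'll release and lift.

```bash
python3 -m creep '[[0,0,-0.0008,0,0,0,1],[0,0,0,0,0,0,0.35],[0,0,0,0,0,0,0.3],[0,0,0,0,0,0,0.2]]'
python3 -m creep '[[0,0,-0.02,0,0,0,0.2],[0,0,-0.04,0,0,0,0.2],[0,0,-0.05,0,0,0,0.2],[0,0,-0.05,0,0,0,0.1],[0,0,0,0,0,0,0.1]]'
python3 -m creep '[[0,0,0,0,0,0,0.1]]'
python3 plan.py .5884 -.0665 .200 5.5 6
```

```text
time_s: 17.25
ee_pos: [0.4418, -0.2691, 0.0389]
tool_rot: [0.0, 1.0, -0.001, 0.0]
contact_force: [-0.2, -0.6, 0.7]
grip_width: 0.0606
time_s: 17.75
ee_pos: [0.4453, -0.2714, 0.2057]
tool_rot: [0.002, 1.0, -0.001, 0.006]
contact_force: [0.5, 0.7, -0.9]
grip_width: 0.0759
time_s: 17.85
ee_pos: [0.4425, -0.2693, 0.2002]
tool_rot: [0.0, 1.0, -0.001, 0.002]
contact_force: [-0.1, 0.1, -1.2]
grip_width: 0.0775
t 17.85 pos [ 0.4425 -0.2693  0.2002] yaw -0.1 tilt 0.18 F [-0.1  0.1 -1.2] w 0.0775 j7 0.53
[ 0.0243 -0.0338  0.0001] [ 0.   -0.03 -0.93]
[ 0.0248 -0.0334  0.0001] [ 0.   -0.03 -0.93]
[ 0.0253 -0.033   0.0001] [ 0.   -0.03 -0.93]
[ 0.0259 -0.0326  0.0001] [ 0.   -0.03 -0.93]
[ 0.0264 -0.0322  0.0001] [ 0.   -0.03 -0.93]
[ 0.0269 -0.0317  0.    ] [ 0.   -0.03 -0.93]
```

```bash
python3 -m creep '[[0.024,-0.034,0,0,0,-0.9,0.1],[0.025,-0.033,0,0,0,-0.9,0.1],[0.025,-0.033,0,0,0,-0.9,0.1],[0.026,-0.033,0,0,0,-0.9,0.1],[0.026,-0.032,0,0,0,-0.9,0.1]]'
python3 -m creep '[[0.027,-0.032,0,0,0,-0.9,0.1],[0,0,0,0,0,0,0.1],[0,0,0,0,0,0,0.1],[0,0,0,0,0,0,0.1]]'
python3 - <<'E'
from h import *
from bench import robot
t=robot.read_camera("top");s=robot.read_camera("side");np.savez("top4.npz",**t);np.savez("side4.npz",**s)
a=np.hstack([cv2.resize(t["image"][180:300,370:490],None,fx=3.3,fy=3.3,interpolation=2),cv2.resize(s["image"][120:240,280:400],None,fx=3.3,fy=3.3,interpolation=2)])
cv2.imwrite("pics/a8.png",cv2.convertScaleAbs(a,alpha=1.5))
W=cloud(s);
m=(abs(W[...,0]-.4435)<.04)&(abs(W[...,1]+.267)<.04)&(W[...,2]>.068)&(W[...,2]<.085);p=W[m];print(m.sum(),np.median(p,0).round(4),cv2.minAreaRect((p[:,:2]*1000).astype(np.float32)))
E
python3 plan.py .5884 -.0665 .0415 5.5 4
```

```text
time_s: 18.35
ee_pos: [0.5624, -0.0987, 0.1968]
tool_rot: [-0.0, 0.999, 0.038, -0.002]
contact_force: [-0.2, -0.6, 0.3]
grip_width: 0.0783
time_s: 18.75
ee_pos: [0.586, -0.0679, 0.1977]
tool_rot: [0.0, 0.999, 0.045, -0.001]
contact_force: [0.1, 0.1, 0.6]
grip_width: 0.0784
183 [ 0.443  -0.2629  0.0751] ((443.30499267578125, -268.363525390625), (43.723331451416016, 49.88494110107422), 0.5559858083724976)
t 18.85 pos [ 0.5863 -0.0681  0.1985] yaw 5.1 tilt 0.05 F [-0.1  0.6  0.1] w 0.0784 j7 0.28
[ 0.0006 -0.0004  0.0392] [ 0.    0.01 -0.1 ]
[ 0.0006 -0.0004  0.0392] [ 0.    0.01 -0.1 ]
[ 0.0006 -0.0004  0.0393] [ 0.    0.01 -0.1 ]
[ 0.0006 -0.0004  0.0393] [ 0.    0.01 -0.1 ]
```

View pics/a8.png

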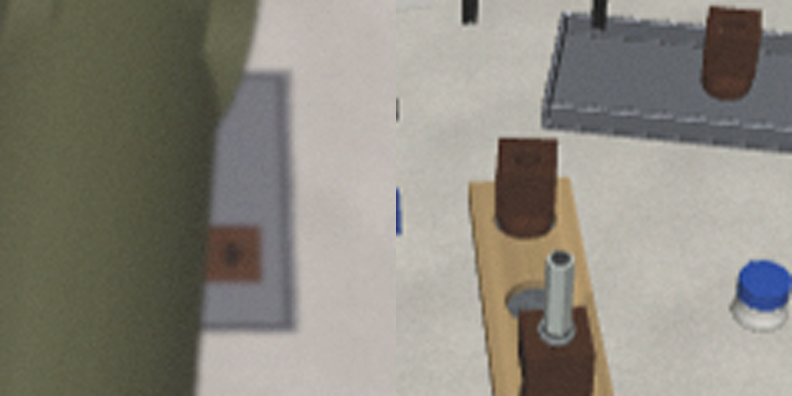

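Foot one stands upright in the tray at (732,55), with its top at 75 mm as it should be. The gauge is unchanged. On to the far foot.

```bash
python3 -m creep '[[0.001,-0.001,0.04,0,0,0,0.1],[0.001,-0.001,0.04,0,0,0,0.1],[0,0,0.04,0,0,0,0.1],[0,0,0.027,0,0,0,0.1],[0,0,0.009,0,0,0,0.1]]'
python3 -m creep '[[0,0,0,0,0,0,0.1],[0,0,0,0,0,0,0.5],[0,0,0,0,0,0,0.7],[0,0,0,0,0,0,1],[0,0,0,0,0,0,1]]' 10
python3 -m creep '[[0,0,0,0,0,0,1],[0,0,0,0,0,0,1],[0,0,0,0,0,0,1]]' 30
```

```text
time_s: 19.35
ee_pos: [0.5861, -0.0651, 0.04]
tool_rot: [-0.0, 0.999, 0.045, -0.003]
contact_force: [-0.4, 0.3, -0.3]
grip_width: 0.0789
time_s: 19.85
ee_pos: [0.5897, -0.0641, 0.044]
tool_rot: [-0.0, 0.999, 0.046, 0.001]
contact_force: [0.6, 0.6, 0.6]
grip_width: 0.0538
time_s: 20.15
ee_pos: [0.5891, -0.0641, 0.0432]
tool_rot: [-0.0, 0.999, 0.046, 0.0]
contact_force: [-1.2, -0.4, 2.8]
grip_width: 0.0441
```

```bash
python3 -m creep '[[0,0,0,0,0,0,1],[0,0,-0.010,0,0,0,1],[0,0,-0.03,0,0,0,1],[0,0,-0.04,0,0,0,1],[0,0,-0.04,0,0,0,1]]'
python3 -m creep '[[0,0,-0.005,0,0,0,1],[0,0,0,0,0,0,1],[0,0,0,0,0,0,1]]'
python3 plan.py .531 -.2675 .164 0 7
```

```text
time_s: 20.65
ee_pos: [0.5883, -0.0644, 0.164]
tool_rot: [0.0, 0.999, 0.046, -0.001]
contact_force: [0.9, 0.5, -1.2]
grip_width: 0.0436
time_s: 20.95
ee_pos: [0.588, -0.0639, 0.1666]
tool_rot: [-0.0, 0.999, 0.046, -0.001]
contact_force: [-0.9, -0.1, -2.3]
grip_width: 0.0437
t 20.95 pos [ 0.588  -0.0639  0.1666] yaw 5.3 tilt 0.13 F [-0.9 -0.1 -2.3] w 0.0437 j7 0.29
[-0.0108  0.0282  0.0004] [-0.    0.02  0.76]
[-0.0104  0.0283  0.0004] [-0.    0.02  0.76]
[-0.01    0.0285  0.0004] [-0.    0.02  0.76]
[-0.0097  0.0286  0.0004] [-0.    0.02  0.76]
[-0.0093  0.0287  0.0004] [-0.    0.02  0.76]
[-0.0089  0.0289  0.0004] [-0.    0.02  0.76]
[-0.0085  0.029   0.0004] [-0.    0.02  0.76]
```

```bash
python3 -m creep '[[-0.011,0.028,0,0,0,0.8,1],[-0.010,0.028,0,0,0,0.8,1],[-0.010,0.028,0,0,0,0.8,1],[-0.010,0.029,0,0,0,0.8,1],[-0.009,0.029,0,0,0,0.7,1]]'
python3 -m creep '[[-0.009,0.029,0,0,0,0.7,1],[-0.006,0.02,0,0,0,0.7,1],[-0.002,0.009,0,0,0,0,1],[0,0,0,0,0,0,1],[0,0,0,0,0,0,1]]'
python3 plan.py .531 -.2675 .055 0 5
```

```text
time_s: 21.45
ee_pos: [0.5464, -0.2097, 0.1657]
tool_rot: [-0.0, 1.0, 0.012, -0.002]
contact_force: [0.6, 0.2, -2.6]
grip_width: 0.0438
time_s: 21.95
ee_pos: [0.5324, -0.2658, 0.1669]
tool_rot: [-0.001, 1.0, 0.001, -0.001]
contact_force: [0.6, -0.4, -1.1]
grip_width: 0.044
t 21.95 pos [ 0.5324 -0.2658  0.1669] yaw 0.1 tilt 0.11 F [ 0.6 -0.4 -1.1] w 0.044 j7 0.59
[-0.0002  0.0004  0.0224] [-0.02  0.02  0.01]
[-0.0003  0.0004  0.0224] [-0.02  0.02  0.01]
[-0.0003  0.0004  0.0224] [-0.02  0.02  0.01]
[-0.0003  0.0004  0.0224] [-0.02  0.02  0.01]
[-0.0003  0.0004  0.0224] [-0.02  0.02  0.01]
```

```bash
python3 -m creep '[[0,0,0.02,0,0,0,1],[0,0,0.025,0,0,0,1],[0,0,0.025,0,0,0,1],[0,0,0.02,0,0,0,1],[0,0,0.012,0,0,0,1]]'
python3 -m creep '[[0,0,0.01,0,0,0,1],[0,0,0.005,0,0,0,1],[0,0,0,0,0,0,1],[0,0,0,0,0,0,1]]'
python3 - <<'E'
from h import *
from bench import robot
s=robot.read_camera("side")
cv2.imwrite("pics/a9.png",cv2.convertScaleAbs(cv2.resize(s["image"][50:230,260:440],None,fx=3.3,fy=3.3,interpolation=2),alpha=1.5))
print(robot.read_state()["ee_pos"])
E
```

```text
time_s: 22.45
ee_pos: [0.5321, -0.2646, 0.0638]
tool_rot: [-0.001, 1.0, 0.001, -0.001]
contact_force: [0.3, -0.8, -1.3]
grip_width: 0.0439
time_s: 22.85
ee_pos: [0.5328, -0.2677, 0.0517]
tool_rot: [0.0, 1.0, -0.0, 0.001]
contact_force: [0.4, -0.5, -1.9]
grip_width: 0.0441
[ 0.53280196 -0.26773733  0.05181579]
```

View pics/a9.png

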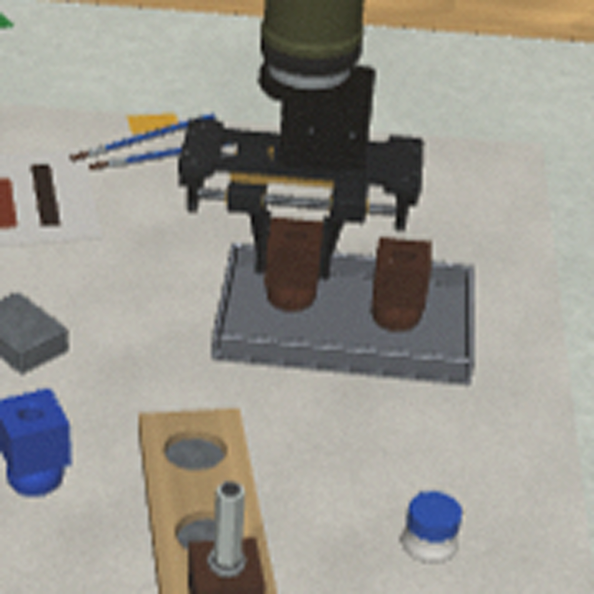

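The second foot is upright above the far half of the tray at (292,300), clear of the first. I'll lower it.

```bash
python3 -m creep '[[0,0,0.005,0,0,0,1],[0,0,0.004,0,0,0,1],[0,0,0,0,0,0,1]]'
python3 -m creep '[[0,0,0.001,0,0,0,1],[0,0,0,0,0,0,1]]'
python3 -m creep '[[0,0,0.0007,0,0,0,1],[0,0,0,0,0,0,1]]'
```

```text
time_s: 23.2
ee_pos: [0.5317, -0.2671, 0.0413]
tool_rot: [-0.0, 1.0, -0.0, -0.0]
contact_force: [-0.2, 0.4, -1.9]
grip_width: 0.0439
time_s: 23.4
ee_pos: [0.5322, -0.2675, 0.0409]
tool_rot: [-0.0, 1.0, -0.0, 0.0]
contact_force: [-0.2, -0.6, -0.8]
grip_width: 0.0435
time_s: 23.6
ee_pos: [0.5323, -0.2676, 0.0408]
tool_rot: [-0.0, 1.0, -0.0, 0.0]
contact_force: [-2.1, 1.4, 2.9]
grip_width: 0.0436
```

```bash
python3 -m creep '[[0,0,0,0,0,0,0.4],[0,0,0,0,0,0,0.3],[0,0,0,0,0,0,0.3],[0,0,0,0,0,0,0.3]]'
python3 -m creep '[[0,0,-0.02,0,0,0,0.3],[0,0,-0.04,0,0,0,0.3],[0,0,-0.05,0,0,0,0.3],[0,0,-0.05,0,0,0,0.3],[0,0,0,0,0,0,0.3]]'
python3 plan.py .40 -.42 .20 0 5
```

```text
time_s: 24.0
ee_pos: [0.5323, -0.2674, 0.0402]
tool_rot: [0.0, 1.0, -0.0, 0.0]
contact_force: [-0.7, -0.1, -0.2]
grip_width: 0.0595
time_s: 24.5
ee_pos: [0.5358, -0.27, 0.2078]
tool_rot: [0.002, 1.0, -0.0, 0.006]
contact_force: [-0.0, 0.3, 0.6]
grip_width: 0.0609
t 24.5 pos [ 0.5358 -0.27    0.2078] yaw -0.0 tilt 0.74 F [-0.   0.3  0.6] w 0.0609 j7 0.58
[-0.0272  0.03    0.0013] [ 0.04 -0.14 -0.01]
[-0.0272  0.03    0.0014] [ 0.04 -0.14 -0.01]
[-0.0272  0.03    0.0014] [ 0.04 -0.14 -0.01]
[-0.0272  0.03    0.0015] [ 0.04 -0.14 -0.01]
[-0.0272  0.03    0.0015] [ 0.04 -0.14 -0.01]
```

Now I'll move aside for a clear final look.

```bash
python3 -m creep '[[-0.02,0.03,0,0,0,0,0.3],[-0.02,0.035,0,0,0,0,0.3],[-0.02,0.035,0,0,0,0,0.3],[-0.02,0.035,0,0,0,0,0.3],[-0.02,0.03,0,0,0,0,0.3]]'
python3 -m creep '[[0,0,0,0,0,0,0.3],[0,0,0,0,0,0,0.3],[0,0,0,0,0,0,0.3]]'
python3 - <<'E'
from h import *
from bench import robot
t=robot.read_camera("top");s=robot.read_camera("side")
a=np.hstack([cv2.resize(t["image"][120:300,260:480],None,fx=1.8,fy=1.8,interpolation=2),cv2.resize(s["image"][80:260,240:460],None,fx=1.8,fy=1.8,interpolation=2)])
cv2.imwrite("pics/b1.png",cv2.convertScaleAbs(a,alpha=1.5))
o=dict(top=load("top0.npz"),side=load("side0.npz"))
for n,c in(("top",t),("side",s)):
    W=cloud(c)
    for nm,x,y,z0,z1 in(("footB",.443,-.267,.07,.085),("footC",.533,-.267,.07,.085),("good",.546,.108,.073,.083),("gaugetop",.546,.108,.135,.16)):
        m=(abs(W[...,0]-x)<.04)&(abs(W[...,1]-y)<.04)&(W[...,2]>z0)&(W[...,2]<z1);p=W[m]
        if len(p)>5:
            r=cv2.minAreaRect((p[:,:2]*1000).astype(np.float32));print(n,nm,len(p),np.median(p,0).round(4),np.round(r[0],1),np.round(r[1],1))
    d=cv2.absdiff(c["image"],o[n]["image"]).max(2)
    for nm,p,r in(("tape",None,0),):
        pass
    for nm,P in(("tape",(.74,.18,.012)),("block",(.74,-.19,.013)),("jar",(.41,0,.018))):
        u,v=proj(c,P).astype(int);print(n,nm,(u,v),"changed px",(d[v-22:v+22,u-22:u+22]>30).sum())
E
```

```text
time_s: 25.0
ee_pos: [0.4308, -0.4341, 0.1999]
tool_rot: [0.0, 1.0, -0.0, -0.0]
contact_force: [0.6, 0.6, 0.3]
grip_width: 0.0607
time_s: 25.3
ee_pos: [0.4331, -0.4311, 0.1997]
tool_rot: [-0.001, 1.0, 0.001, 0.0]
contact_force: [0.3, 0.8, -0.5]
grip_width: 0.061
top footB 282 [ 0.4425 -0.2717  0.0757] [ 441.6 -271.4] [46.1 43.7]
top footC 258 [ 0.5327 -0.2702  0.0753] [ 532.7 -270.4] [41.9 44.9]
top good 213 [0.5442 0.104  0.0791] [545.5 107.7] [44.  43.7]
top gaugetop 41 [0.5442 0.107  0.1443] [545.4 106.9] [17.  14.5]
top tape (np.int64(270), np.int64(147)) changed px 0
top block (np.int64(401), np.int64(148)) changed px 0
top jar (np.int64(333), np.int64(266)) changed px 0
side footB 172 [ 0.4429 -0.265   0.0754] [ 443.  -269.6] [51.  44.2]
side footC 165 [ 0.5343 -0.266   0.0752] [ 534.2 -267.2] [48.9 45.1]
side good 263 [0.5459 0.119  0.0781] [546.9 110.2] [44.1 48.7]
side gaugetop 59 [0.5469 0.1132 0.1433] [547.3 110.9] [15.1 16.1]
side tape (np.int64(234), np.int64(255)) changed px 0
side block (np.int64(270), np.int64(152)) changed px 0
side jar (np.int64(389), np.int64(211)) changed px 0
```

View pics/b1.png

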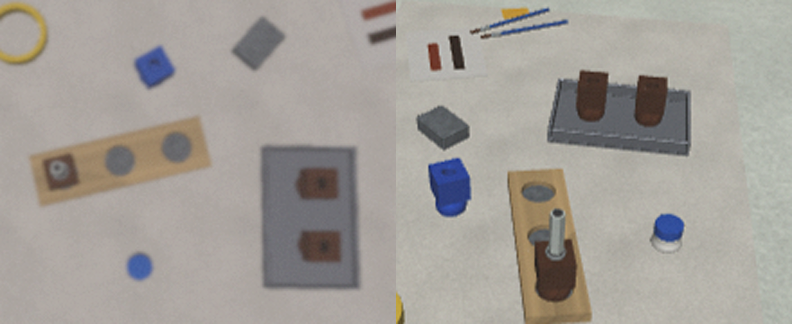

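The pictures show both feet upright in the tray at (592,95) and (652,100). The gauge stands in the near foot, its top 65 mm above the foot's face, which means fully home. The bystanders have not moved.

```bash
python3 -c "
from bench import robot
print(robot.hand_in())"
```

```text
the job is handed in; nothing more can be done
None
```

The job is handed in, at about 25 s of the 72 s allowed; the hand-in gives no verdict. The first socket I tried, in the rack foot nearest the stand, was the clear one. The gauge went in to about 26 mm with no resistance until the collar touched, with roughly 5 N of contact. I let go of it there, then moved the other two feet one at a time to the rework tray, lowering each in steps of about 1 mm or less onto the floor. I did not try the gauge in those two.

Last checks, from both cameras:
- **Gauge:** it stands upright, its top 65 mm above the foot's top face, which is what fully home should give. That foot is within 1 mm of where it started.
- **Tray feet:** both are upright with their tops at about 75 mm, which is right for standing on the floor. They are about 90 mm apart and well inside the walls.
- **Bystanders:** I saw no image change around the tape roll, sanding block or jar.
- **Robot:** it was clear of everything at hand-in.

- **Disagreement between cameras:** the two views differ by about 1.5 to 3 mm, so I aimed between them and the pin went in cleanly.
- **One firmer touch:** the first tray foot was pressed to about 12 N at set-down before I released it.

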